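# Seat the vial in the photometer and relatch its cover

### The job

Press the yellow mark on the photometer's push-latch cover so that it pops wide open, push the black-capped vial inside straight down with a fingertip until it is fully home, then swing the cover down and press it again so that it latches shut and stays shut. Only push things with the fingers: do not pull the vial up, and leave the other glassware on the bench where it stands.

Things in the scene. Friction and masses are not known exactly. Their poses are not given: they have to be found in the camera images.
- photometer: White photometer fixed to the bench, 235 mm deep (its x), 200 wide (y), deck 85 mm above the bench. Origin: centre of its underside; front (display, keys) faces its -x. Under a blue hinged cover a grey plinth, top at 93 mm, holds the vial. Hinge line along its y, 15 mm behind (+x of) the origin; behind it the deck is bare for 100 mm. Place and yaw vary; it trades places with the stirrer.
- cover_press (a point): Centre of the yellow mark (22 mm across) on the blue cover's outer face, 16 mm from its free front edge, 76 mm in front of the hinge line. The cover is a hollow box open below, 92 mm deep, 105 wide, 34 high, walls 4. Shut, its top is 127 mm above the bench. The axes turn with the cover: z outward normal of the marked face, x from free edge to hinge.
- cover_hinge (a point): Middle of the hinge line, 93 mm above the bench, at the shut cover's lower back edge; axes turn with the cover. The spring is light: 1 to 2 N at the mark; 7 N there surely reaches the pressed stop. To close: push the upright cover forward and down with a finger behind its marked face near the free edge, then press the mark to the stop and let go. If it pops up, press again.
- cover (a joint): Cover angle, rad: 0 latched shut; 1.40 wide open at its stop (nearly upright over the hinge, marked face to the back, top edge 190 mm above the bench); -0.085 pressed down to its stop (mark 6 mm lower). Push-push latch: shut, press past -0.03 and let go: it swings wide open by itself in 2 s. From open, push it down to its stop (past -0.07) and let go: it stays at 0.
- vial_top (a point): Centre of the top of the vial's black cap, 28 mm across and 12 mm high. The vial stands upright in a well on the photometer's centreline, 60 mm in front of the hinge line (45 mm in front of the photometer's origin), hidden while the cover is shut. Fully home the cap rests on the plinth and this point is 105 mm above the bench; it starts 6 to 12 mm higher.
- vial (a joint): How far the vial sticks up, m: 0 fully home (a firm stop), 0.006 to 0.012 at the start. It moves straight up and down with about 3 N of friction and stays where it is left.
- amber_bottle: Bystander: amber bottle with white cap, 70 mm across, 170 mm high. Origin at the centre of its underside.
- beaker: Bystander: empty glass beaker, 68 mm across, 85 mm high. Origin at the centre of its underside.
- jar0: Bystander: stoppered jar, turquoise, 42 mm across, 71 mm high. Origin at the centre of its underside.
- jar1: Bystander: as jar0, lime green.
- jar2: Bystander: as jar0, brown.
- spare_vial: Bystander: loose spare vial, yellow with a black cap, 28 mm across, 48 mm high, on the bench in front of the instruments. Origin at the centre of its underside.

How it is judged:
On the way, in this order (a step that is already met when the one before it is completed fails the run):
1. the cover has popped wide open (past 1.2 rad) (value of joint cover above 1.2 rad), for 0.2 s.
2. the vial is fully home (within 2 mm) while the cover is open (value of joint vial below 0.002 m and value of joint cover above 0.8 rad), for 0.2 s.
3. the cover is down and latched (within 0.04 rad of shut) (value of joint cover between -0.03 and 0.04 rad), for 0.2 s.
At the end, for the whole second after the job is handed in: The cover stays latched shut by itself (between -0.03 and 0.04 rad), and the vial under it is fully home (less than 2 mm proud) (all of step 3 and value of joint vial below 0.002 m); the robot touches nothing.
It fails at once if the vial is pulled up out of its well (more than 16 mm proud) (value of joint vial above 0.016 m).
It fails at once if other glassware is moved by more than 20 mm, lifted or knocked over (distance of any of amber_bottle, beaker, jar0, jar1, jar2, spare_vial from where it was at the start of the episode above 0.02 m or angle between any of amber_bottle, beaker, jar0, jar1, jar2, spare_vial's own z axis and vertical above 0.3 rad).
It also fails if it takes over 54 s, if anything falls off the work surface, if the arm or the gripper's body presses on something with over 40 N, if the wrist force passes 120 N, or if a joint passes its speed limit or range.

### The arm

A 6-joint arm with a two-finger parallel gripper is mounted at the origin on the work surface. World frame = base frame: x ahead of the robot, y to its left, z up, the work surface at z = 0. Lengths are in m, angles in rad, forces in N, time in s.
With the tool pointing down it reaches from about 0.275 to 0.725 m from the base axis. Payload 15.9 kg.
Tool frame: the origin (TCP) lies midway between the tips of the shut fingers; the grasp point (between the pads) lies 19 mm behind it; z points along the fingers, y is the line along which they close (so a half turn about z gives the same grasp; the last joint's range is limited). The gripper opens to 85 mm and grips with 20 to 120 N. Pads are 22 mm wide; open, the fingers measure 114 mm over their backs; the gripper's body (76 mm by 85 mm) begins 54 mm behind the grasp point. The pads swing forward as they close: fully open they stand 13 mm farther back than shut.
Start: joints at [1.201, 0.213, -0.034, 1.323, 0, 1.571], TCP at [0.181, 0.466, 0.231] pointing down, gripper open.
Joint ranges: [-2.98, 2.98], [-0.74, 1.72], [-1.14, 1.35], [-2.1, 2.04], [-1.57, 1.44], [-3.14, 3.14]. Speed limits (rad/s): [1.89, 1.89, 2.39, 2.57, 3.14, 3.14].

### API

Orientations are given as a unit quaternion [w, x, y, z].
In Python, from cell import * gives the robot as it stands. Calls block until the motion is done:
- reach(position, orientation): joint-space move of the TCP to a pose.
- move_linear(position, frame=None, v=0.15): straight line of the TCP; frame=None keeps the orientation; v is the mean speed in m/s.
- set_joints(angles): joint-space move.
- command_gripper(opening, grip_force=None): opening from 0.0 (shut) to 1.0 (fully open); grip_force is the grip in N (None keeps the last); returns when the fingers have stopped.
- dwell(seconds).
- solve_ik(position, orientation): joint angles nearest the present ones, or None.
- get_image(name): name is "scene" or "top" or "wrist"; returns the picture (400x640x3 uint8, red, green, blue); there is no depth.
- camera_info(name): a dict with "mtx" (3x3 intrinsics, pixels), "D" ([k1, k2, p1, p2, k3] as OpenCV has them; the pictures are not rectified), "R" (3x3) and "t" (3): a world point X has camera coordinates R X + t. Camera axes: x right, y down, z forward; pixel columns grow to the right and rows downward; lengths in m; the calibration is good to about 2 mm. A picture is of the moment at which its call begins: read the wrist's pose just before it. camera_info takes no time and is no camera call; for the wrist camera it gives the pose at the moment of the call.
A pose or a line that the arm cannot do raises PlanningError and nothing moves.
- job_done(): hands the job in; it is judged then, once.
Trained networks look in the newest picture that a camera, given by its name, has taken for a name from the list of things; names that differ only in an ending like _2 or _b are one class to them, and where a whole thing is asked for, a point or a joint stands for the part that bears it (a point fixed in the world has none). Each returns a list of dicts, best first, with "conf" (0 to 1); they miss things now and then, are a little off and sometimes report something else, mostly with a low value. They report only what shows in the picture. A call takes as long as a camera call.
- look_for(camera, name): "centre" ([column, row] in pixels, amid what is visible of it).
- outline_of(camera, name): "mask" (400x640 bool, what is visible of it) and "centre" ([column, row] in pixels, amid what is visible of it).
Readings, each from a call of its own:
- get_time(): time.
- get_q(): joint angles.
- get_joint_velocities(): joint speeds.
- get_tau(): joint torques, N m.
- get_eef_pos(): TCP position.
- get_tcp_rot(): TCP orientation.
- get_contact_force(): force on the tool from outside, world axes, zero at the start.
- get_moment(): the same for the moment, N m.
- get_finger_gap(): opening from 0.0 (shut) to 1.0 (fully open).
- get_grip_force(): force on a finger pad.
Only numpy, scipy, OpenCV 4.12 (cv2) and the standard library are available. Lean on these libraries where they do the work, as an engineer would, in place of code of your own. Each camera call takes 0.05 s, during which the arm holds its last target. There are 200 camera calls.

## Working session

There is one attempt and no reset: what is moved stays moved. The work goes in short steps, each a Python script; the robot and the scene stay as the last script left them, time stands still between calls to the robot, and variables do not carry over. Pictures are saved under pics/ and viewed, at most 10 in all, crops included, and the job is handed in when it is done.

```bash
mkdir -p pics
cat > h.py <<'E'
from cell import *
import numpy as np, cv2
def ray(cam,px,info=None):
    c=info or camera_info(cam)
    u=cv2.undistortPoints(np.array([[px]],float),np.array(c["mtx"],float),np.array(c["D"],float))[0,0]
    R=np.array(c["R"]);t=np.array(c["t"])
    return -R.T@t, R.T@np.array([u[0],u[1],1.])
def at_z(cam,px,z,info=None):
    o,d=ray(cam,px,info); return o+d*(z-o[2])/d[2]
def proj(cam,X,info=None):
    c=info or camera_info(cam)
    R=np.array(c["R"]);t=np.array(c["t"],float)
    return cv2.projectPoints(np.array(X,float).reshape(-1,1,3),cv2.Rodrigues(R)[0],t,np.array(c["mtx"],float),np.array(c["D"],float))[0][:,0]
def save(cam,n):
    im=get_image(cam); cv2.imwrite(f"pics/{n}.png",cv2.cvtColor(im,cv2.COLOR_RGB2BGR)); return im
E
python3 - <<'E'
from h import *
a=save("scene","s0");b=save("top","t0")
for cam in("scene","top"):
    for n,z in(("cover_press",.127),("photometer",.085),("cover_hinge",.093),("amber_bottle",.08),("beaker",.04),("jar0",.035),("jar1",.035),("jar2",.035),("spare_vial",.024)):
        print(cam,n,[(np.round(d["centre"]),round(d["conf"],2),np.round(at_z(cam,d["centre"],z),3)) for d in look_for(cam,n)[:2]])
print(get_tcp_rot(),get_eef_pos(),get_time())
E
```

```text
scene cover_press [(array([263., 192.]), 0.86, array([ 0.595, -0.158,  0.127]))]
scene photometer [(array([260., 211.]), 0.76, array([ 0.624, -0.132,  0.085]))]
scene cover_hinge [(array([264., 193.]), 0.86, array([ 0.582, -0.181,  0.093])), (array([367., 228.]), 0.18, array([0.41 , 0.105, 0.093]))]
scene amber_bottle [(array([228., 140.]), 0.9, array([ 0.555, -0.472,  0.08 ]))]
scene beaker [(array([281., 127.]), 0.94, array([ 0.346, -0.461,  0.04 ]))]
scene jar0 [(array([209., 168.]), 0.78, array([ 0.659, -0.432,  0.035])), (array([385., 381.]), 0.68, array([0.627, 0.44 , 0.035]))]
scene jar1 [(array([209., 168.]), 0.78, array([ 0.659, -0.432,  0.035])), (array([385., 381.]), 0.68, array([0.627, 0.44 , 0.035]))]
scene jar2 [(array([209., 168.]), 0.78, array([ 0.659, -0.432,  0.035])), (array([385., 381.]), 0.68, array([0.627, 0.44 , 0.035]))]
scene spare_vial [(array([368., 228.]), 0.63, array([0.373, 0.074, 0.024]))]
top cover_press [(array([350., 169.]), 0.94, array([ 0.585, -0.166,  0.127]))]
top photometer [(array([348., 166.]), 0.93, array([ 0.607, -0.165,  0.085]))]
top cover_hinge [(array([346., 168.]), 0.65, array([ 0.597, -0.16 ,  0.093]))]
top amber_bottle [(array([452., 181.]), 0.85, array([ 0.55 , -0.479,  0.08 ]))]
top beaker []
top jar0 [(array([200., 258.]), 0.8, array([0.347, 0.297, 0.035])), (array([158., 173.]), 0.59, array([0.624, 0.441, 0.035]))]
top jar1 [(array([200., 258.]), 0.8, array([0.347, 0.297, 0.035])), (array([158., 173.]), 0.59, array([0.624, 0.441, 0.035]))]
top jar2 [(array([200., 258.]), 0.8, array([0.347, 0.297, 0.035])), (array([158., 173.]), 0.59, array([0.624, 0.441, 0.035]))]
top spare_vial []
[1.09755866e-05 1.83853311e-01 9.82953692e-01 5.55656380e-07] [0.18072608 0.46619116 0.23131058] 1.0
```

View pics/t0.png

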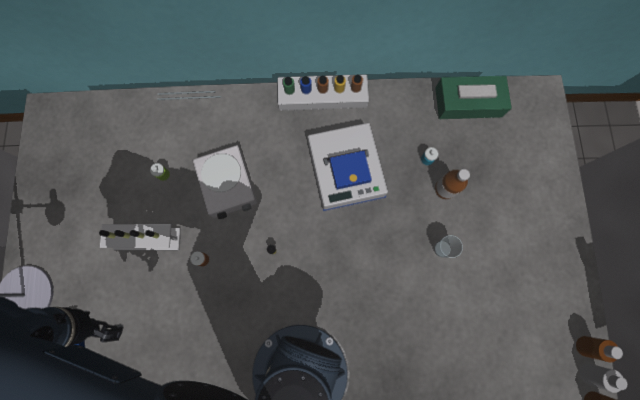

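View pics/s0.png

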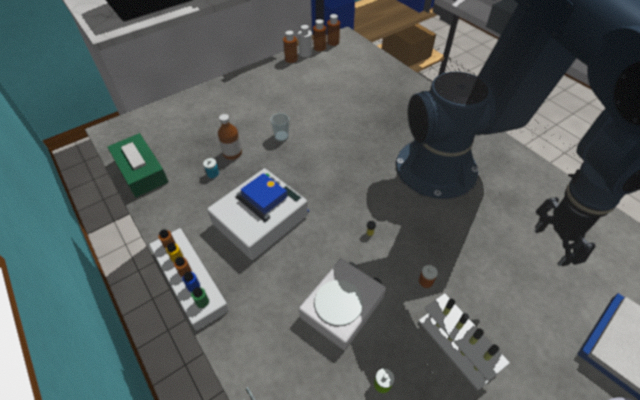

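The top picture shows the blue cover at (350,168) with its yellow mark at (353,178), the display towards the robot; the beaker and bottle are far to the right. Next, I'll segment by colour and look from near with the wrist camera.

```bash
cat >> h.py <<'E'
def yellow(im,near,r):
    h=cv2.cvtColor(im,cv2.COLOR_RGB2HSV); m=cv2.inRange(h,(15,110,90),(35,255,255))
    n,l,s,c=cv2.connectedComponentsWithStats(m)
    k=[i for i in range(1,n) if np.hypot(*(c[i]-near))<r]
    k=max(k,key=lambda i:s[i,4]); return c[k],s[k,4]
def blue(im,near,r):
    h=cv2.cvtColor(im,cv2.COLOR_RGB2HSV); m=cv2.inRange(h,(105,120,40),(130,255,255))
    m=cv2.morphologyEx(m,cv2.MORPH_CLOSE,np.ones((25,25)) if r>60 else np.ones((9,9)))
    n,l,s,c=cv2.connectedComponentsWithStats(m)
    k=max([i for i in range(1,n) if np.hypot(*(c[i]-near))<r],key=lambda i:s[i,4])
    return l==k
def qd(yaw,tilt=0.):
    # tool down, tool x along heading yaw (y = other), then tilt about world axis perpendicular to heading
    from scipy.spatial.transform import Rotation as Ro
    x=np.array([np.cos(yaw),np.sin(yaw),0]); z=np.array([0,0,-1.]); y=np.cross(z,x)
    R=Ro.from_rotvec(tilt*np.array([-np.sin(yaw),np.cos(yaw),0]))*Ro.from_matrix(np.c_[x,y,z])
    q=R.as_quat(); return [q[3],q[0],q[1],q[2]]
E
python3 - <<'E'
from h import *
im=get_image("top")
c,a=yellow(im,np.array([353,178]),12); P=at_z("top",c,.127); print("mark",c,a,P)
m=blue(im,np.array([350,168]),25)
r=cv2.minAreaRect(np.argwhere(m)[:,::-1].astype(np.float32)); b=cv2.boxPoints(r)
print(np.round([at_z("top",p,.127) for p in b],3))
command_gripper(0.0)
for yaw in (0.2,0.2+np.pi,.2-np.pi/2,.2+np.pi/2):
    print(yaw,solve_ik([P[0]-.03,P[1],.28],qd(yaw)))
c=camera_info("wrist"); Rw=np.array(c["R"]); print("cam pos rel",-Rw.T@np.array(c["t"])-get_eef_pos(),Rw[2],get_time())
E
```

```text
mark [352.77142857 177.57142857] 35 [ 0.55812199 -0.17377918  0.127     ]
[[ 0.623 -0.107  0.127]
 [ 0.642 -0.212  0.127]
 [ 0.546 -0.226  0.127]
 [ 0.527 -0.123  0.127]]
0.2 [-0.31789171  0.33273183  0.24712733  1.48519182  0.          2.62370094]
3.3415926535897933 [-0.31789171  0.33273183  0.24712733  1.48519182  0.         -0.51789171]
-1.3707963267948966 [-0.31789171  0.33273183  0.24712733  1.48519182  0.         -2.08868804]
1.7707963267948965 [-0.31789171  0.33273183  0.24712733  1.48519182  0.          1.05290462]
cam pos rel [-0.06350109  0.02579752  0.14205112] [ 0.2542702  -0.09626962 -0.96232989] 1.8167
```

Run:
```python
from h import *
yaw=.165; q=qd(yaw+np.pi)
u=np.array([np.cos(yaw),np.sin(yaw),0])
M=np.array([.558,-.174,.127])
reach(list(M-0.05*u+[0,0,.11]),q)
i=camera_info("wrist"); im=save("wrist","w0")
print(proj("wrist",M,i),get_eef_pos(),get_time())
try:
    c,a=yellow(im,proj("wrist",M,i)[0],60); P=at_z("wrist",c,.127,i); print(c,a,P)
    m=blue(im,c,150); r=cv2.minAreaRect(np.argwhere(m)[:,::-1].astype(np.float32)); b=cv2.boxPoints(r)
    print(b,np.round([at_z("wrist",p,.127,i) for p in b],3))
except Exception as e: print(e)
```

```text
[[312.59800281 251.08515314]] [ 0.50886913 -0.18158209  0.23701092] 4.4417
max() iterable argument is empty
```

View pics/w0.png

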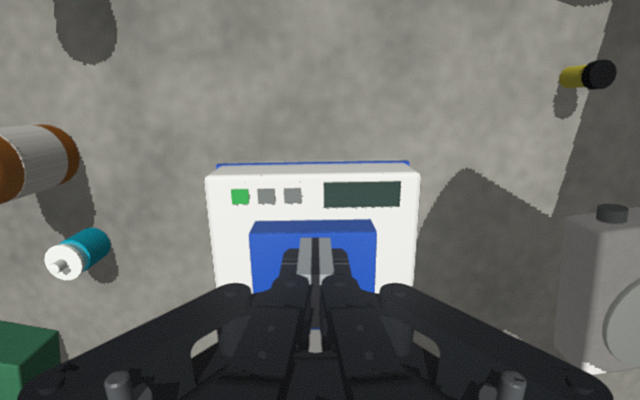

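The picture shows the photometer seen from behind (display at top, fingers over the cover at (315,245) hiding the mark), so the camera is on the far side; I'll check the orientation and look from the other half turn, with the tool in the free space ahead.

Run:
```python
from h import *
i=camera_info("wrist"); R=np.array(i["R"]); print(get_tcp_rot(),get_q(),qd(.165+np.pi)); print(-R.T@i["t"]-get_eef_pos(),R)
```

```text
[ 2.42120134e-05 -8.28332039e-02  9.96563424e-01  3.44076011e-05] [-3.42798786e-01  2.96582246e-01  8.93763882e-02  1.36357479e+00
  8.26709701e-05 -5.08655229e-01] [np.float64(0.0), np.float64(-0.08240644590580365), np.float64(0.9965988047720978), np.float64(0.0)]
[-0.06719467 -0.01035468  0.14204173] [[-0.16518094  0.98626222  0.00144763]
 [ 0.94890016  0.15852296  0.27287168]
 [ 0.26889354  0.04644686 -0.96204935]]
```

Run:
```python
from h import *
yaw=.165; q=qd(yaw+np.pi)
u=np.array([np.cos(yaw),np.sin(yaw),0])
M=np.array([.558,-.174,.127])
move_linear(list(M+0.07*u+[0,0,.11]))
i=camera_info("wrist"); im=save("wrist","w1")
c0=proj("wrist",M,i)[0]; print(c0,get_time())
c,a=yellow(im,c0,60); P=at_z("wrist",c,.127,i); print(c,a,P)
m=blue(im,c,150); r=cv2.minAreaRect(np.argwhere(m)[:,::-1].astype(np.float32)); print(r,np.round([at_z("wrist",p,.127,i) for p in cv2.boxPoints(r)],3))
```

```text
[313.06875442  99.64440179] 5.4417
[313.01838755 100.41018388] 707 [ 0.55853514 -0.17394855  0.127     ]
((313.594482421875, 139.60011291503906), (122.6456527709961, 143.0680694580078), 88.93909454345703) [[ 0.553 -0.227  0.127]
 [ 0.534 -0.127  0.127]
 [ 0.623 -0.105  0.127]
 [ 0.644 -0.216  0.127]]
```

View pics/w1.png

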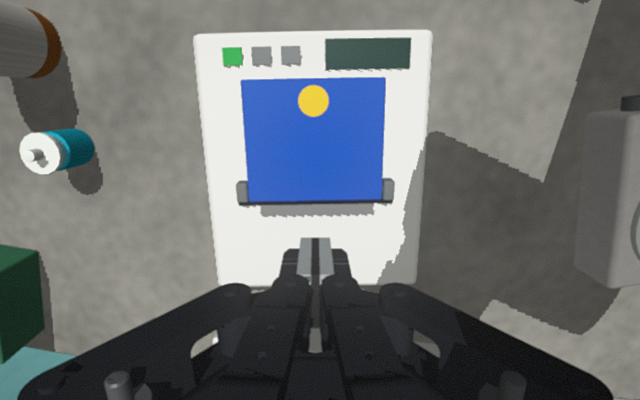

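The mark sits at (313,100), with the cover edges turned about 0.02 rad further, so yaw ≈ 0.185. Wrist and top cameras agree on the mark to within 1 mm. Pressing.

```bash
cat >> h.py <<'E'
YAW=.185; u=np.array([np.cos(YAW),np.sin(YAW),0]); M=np.array([.5585,-.1739,0]); H=M+.076*u; V=M+.016*u
zz=np.array([0,0,1.])
def down(p,zs,fmax,v=.03):
    f0=get_contact_force()[2]
    for z in zs:
        move_linear(list(p+z*zz),v=v)
        f=get_contact_force()[2]-f0
        if f>fmax: break
    print("down",z,get_eef_pos(),f,get_time()); return f
E
python3 - <<'E'
from h import *
reach(list(M+.16*zz),qd(YAW+np.pi))
move_linear(list(M+.131*zz),v=.08)
down(M,np.arange(.129,.117,-.001),9)
move_linear(list(M-.03*u+.25*zz),v=.2)
print(get_time())
dwell(1.2)
# tilted hover over vial, seen from the front
q=qd(YAW+np.pi,-.25)
print(solve_ik(list(V+.1*zz),q) is not None)
save("scene","s1"); i=camera_info("wrist"); save("wrist","w2"); print(proj("wrist",V+.114*zz,i))
E
python3 -c "
import cv2,numpy as np
a=cv2.imread('pics/s1.png')[130:280,170:370];b=cv2.imread('pics/w2.png')
cv2.imwrite('pics/m1.png',np.vstack([cv2.resize(a,(533,400))[:200+100],cv2.resize(b,(533,300))]))"
```

```text
down 0.12 [ 0.55862779 -0.17400945  0.12095797] 15.75607578671204 9.0167
9.8333
True
[[313.46326705 234.76490652]]
```

View pics/m1.png

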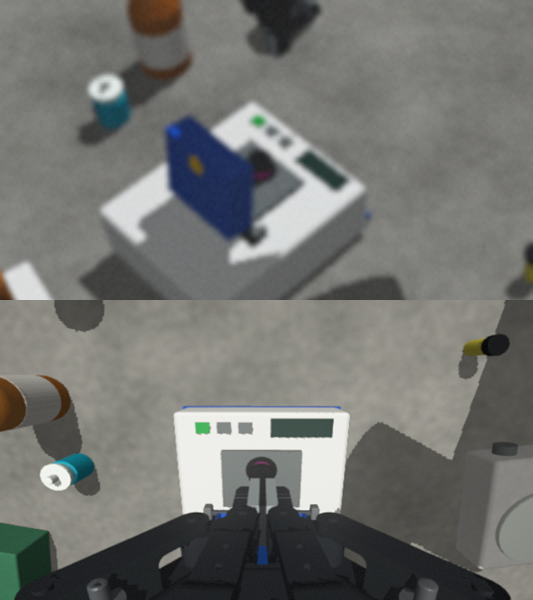

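Cover is wide open and the vial's black cap shows at the predicted spot on the centreline (about (262,465) in the montage). Pushing the vial down with the tool leaned back from the upright cover.

Run:
```python
from h import *
q=qd(YAW+np.pi,-.25); p=V+.005*u
reach(list(p-.02*u+.2*zz),q); print(np.round(get_tcp_rot(),3))
move_linear(list(p+.135*zz),v=.1)
f0=get_contact_force()
down(p,[.124,.12,.117,.115,.113,.111,.110,.109,.108,.107,.106,.105,.104],20)
print(get_contact_force()-f0)
dwell(.3)
move_linear(list(p-.01*u+.15*zz),v=.1)
move_linear(list(p-.05*u+.25*zz),v=.2)
print(get_time())
save("wrist","w3"); i=camera_info("wrist"); print(proj("wrist",[V+.105*zz],i),np.round(proj("wrist",[H-.085*u+.085*zz],i)))
```

```text
[-0.124 -0.092  0.988 -0.011]
down 0.104 [ 0.57938279 -0.17012153  0.10581862] 23.806400748619136 16.0667
[-5.43460358  0.55247653 23.80640075]
17.675
[[313.03243247 272.72345204]] [[313. 241.]]
```

View pics/w3.png

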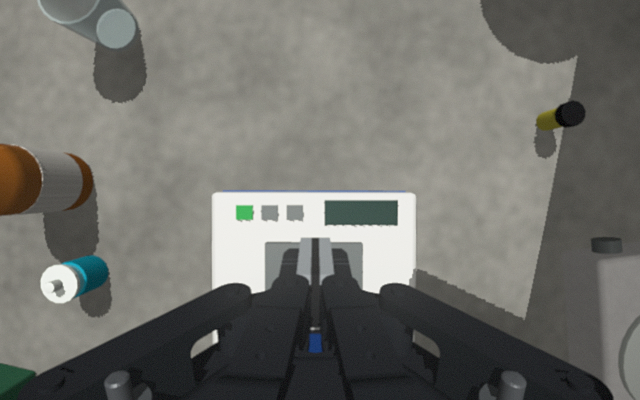

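The fingers hide the cap, but the 24 N firm stop at the expected height says it is home. I'll check the cap from further back on the way to the rear of the cover.

```bash
cat >> h.py <<'E'
def C(th,a,gap=0.,h=.034):  # TCP with front lower finger corner on cover face
    f=a*np.cos(th)-(h+gap)*np.sin(th); z=a*np.sin(th)+(h+gap)*np.cos(th)
    return H-f*u-.011*(-u)*1.0+(.093+z)*zz
E
python3 - <<'E'
from h import *
q=qd(YAW+np.pi)
A=H+.055*u
for z in(.28,.26,.24,.16): print(z,solve_ik(list(A+z*zz),q) is not None)
for th in np.linspace(1.4,-.085,8): print(np.round(C(th,.072+.016*(1.4-th)/1.4),3),solve_ik(list(C(th,.072+.016*(1.4-th)/1.4)),q) is not None)
reach(list(V-.02*u+.28*zz),q)
move_linear(list(A+.26*zz),v=.15)
save("wrist","w4"); i=camera_info("wrist"); print(get_time(),proj("wrist",[V+.105*zz,V+.113*zz],i))
E
```

```text
0.28 True
0.26 True
0.24 True
0.16 True
[ 0.665 -0.154  0.17 ] True
[ 0.648 -0.157  0.175] True
[ 0.629 -0.161  0.176] True
[ 0.611 -0.164  0.172] True
[ 0.593 -0.167  0.165] True
[ 0.577 -0.17   0.153] True
[ 0.564 -0.173  0.138] True
[ 0.554 -0.175  0.119] True
19.225 [[313.30598015  43.42214555]
 [313.27463293  41.73007148]]
```

View pics/w4.png

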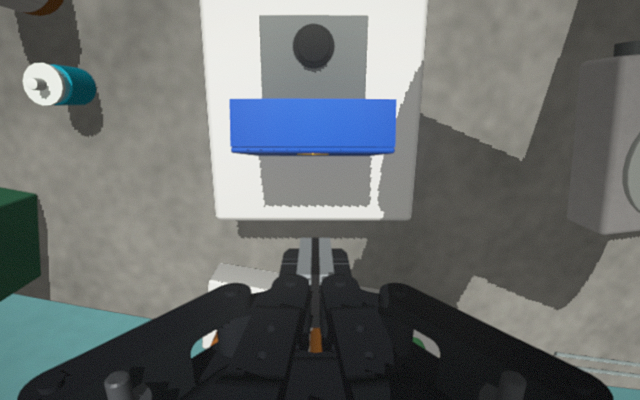

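The cap at (313,46) sits flat on the plinth with no pink glass showing: home. The cover stands upright at rows 99–155. Closing it.

Run:
```python
from h import *
move_linear(list(H+.055*u+.168*zz),v=.12)
f0=get_contact_force()
for th in np.linspace(1.4,.0,15):
    move_linear(list(C(th,.072+.016*(1.4-th)/1.4)),v=.08)
    if abs(th*10-round(th*10))<.01 and round(th*10)%3==0: print(round(th,2),np.round(get_contact_force()-f0,1))
p=get_eef_pos().copy() if hasattr(get_eef_pos(),'copy') else np.array(get_eef_pos())
p=M.copy(); 
down(p,np.arange(.127,.115,-.001),14)
dwell(.2)
move_linear(list(p+.15*zz),v=.1)
move_linear(list(p+.08*u+.24*zz),v=.15)
dwell(.8)
save("wrist","w5"); i=camera_info("wrist"); print(get_time(),proj("wrist",[M+.127*zz],i),get_contact_force()-f0)
im=get_image("wrist"); print(yellow(im,proj("wrist",[M+.127*zz],i)[0],60))
```

```text
1.2 [2.3 0.1 0.8]
0.9 [ 2.2  0.2 -0. ]
0.6 [ 1.8  0.4 -0.6]
0.3 [1.  1.4 0.5]
0.0 [0.4 1.6 0.2]
down 0.12 [ 0.55855169 -0.173995    0.12096772] 16.518847335942933 26.2833
28.7333 [[313.19563619  84.88588199]] [ 0.59042814  0.75947181 -0.88826829]
(array([313.09497207,  84.84217877]), np.int32(716))
```

View pics/w5.png

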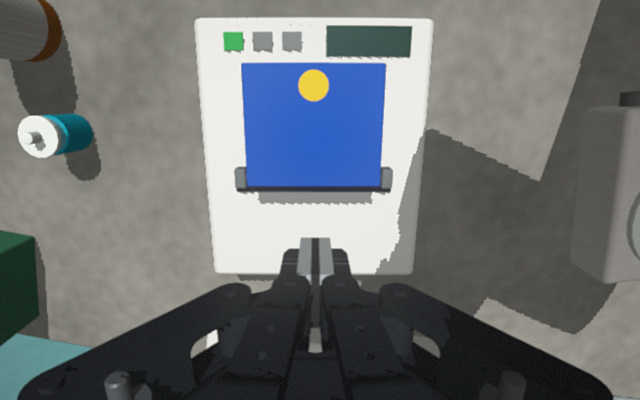

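The cover is shut. The mark shows at (313,85), exactly where a latched cover should put it, and it has stayed there since release. The gripper is clear.

```bash
python3 -c "
from cell import *
print(job_done())"
```

```text
the job is handed in; nothing more can be done
None
```

I opened the cover, pushed the vial home against its firm stop, closed and latched the cover again, and handed the job in at about 29 s of the 54 s allowed; no verdict was reported back.

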